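Nip a book in the bench press

ROBOT

A 6-joint arm with a two-finger parallel gripper is mounted at the origin on the work surface. World frame = base frame: x ahead of the robot, y to its left, z up, the work surface at z = 0. Lengths are in m, angles in rad, forces in N, time in s.
With the tool pointing down it reaches from about 0.25 to 0.775 m from the base axis. Payload 4 kg.
Tool frame: the origin (TCP) lies on the centre line of the jaws, within the pads' length; the fingertips stand 17 mm ahead of it and the grasp point (between the pads) lies 2 mm behind it; z points along the fingers, y is the line along which they close (so a half turn about z gives the same grasp; the last joint's range is limited). The gripper opens to 94 mm and grips with 3 to 60 N. Pads are 16 mm wide; open, the fingers measure 119 mm over their backs; the gripper's body (75 mm by 177 mm) begins 78 mm behind the grasp point.
Start: joints at [-1.241, 0.087, 1.371, -0, 1.684, -0.103], TCP at [0.231, -0.499, 0.223] pointing down, gripper open.
Joint ranges: [-3.1, 3.1], [-0.76, 2.03], [0.27, 2.55], [-1.08, 4.22], [0.17, 2.65], [-2.57, 2.57]. Speed limits (rad/s): [2.79, 2.79, 3.14, 3.14, 3.14, 3.14].

INTERFACE

Orientations are given as [roll, pitch, yaw] about the fixed x, y, z axes, in that order (R = Rz(yaw) Ry(pitch) Rx(roll)).
In Python, from bench import robot gives the robot as it stands.
- The arm moves only by the tool servo_tool, never from a script. Its argument "plan" is a list of rows, each a list of 7 numbers: the shift along the tool's x, y, z normalised to -1 to 1, where 1 is 0.1 m, then the turn, a rotation vector about the tool's x, y, z normalised to -1 to 1, where 1 is pi/2 rad, then the finger opening in mm, from 0 to 94. In form: [[x, y, z, ax, ay, az, gripper], ...]. A call has 1 to 12 rows; each row is the pose to reach, as a shift and turn from the pose commanded when the call began, along the tool's axes at that moment; what a row does not reach only later rows make up. A row lasts 1/12 s, in which the tool goes at most 41.7 mm and 7.16 degrees, less where a joint would pass 70% of its speed; a pose out of reach is approached as far as the arm can. A call with a number of a shift or a turn outside -1 to 1 is refused whole. A call with a gripper value outside its range is refused whole. The fingers move at their own pace and stop on an object; the grip force is fixed at half the most. Time passes only in rows, so rows that repeat a pose let the fingers close. It gives the time, the measured TCP pose, the force, the opening and the grip force at its end, in the units of the state.
- robot.get_obs(): the state, without advancing time (a new reading comes with each control period).
- robot.snapshot(name): name is "side" or "top"; returns the picture (420x560x3 uint8, red, green, blue); there is no depth.
- robot.camera_params(name): a dict with "camera_matrix" (3x3 intrinsics, pixels), "distortion" ([k1, k2, p1, p2, k3] as OpenCV has them; the pictures are not rectified), "rvec" (rotation vector, rad) and "tvec" (3), from world to camera coordinates, as OpenCV has them. Camera axes: x right, y down, z forward; pixel columns grow to the right and rows downward; lengths in m; the calibration is good to about 2 mm. A picture is of the moment at which its call begins. camera_params takes no time and is no camera call.
- robot.close_job(): hands the job in; it is judged then, once.
Trained networks look in the newest picture that a camera, given by its name, has taken for a name from the list of things; names that differ only in an ending like _2 or _b are one class to them, and where a whole thing is asked for, a point or a joint stands for the part that bears it (a point fixed in the world has none). Each returns a list of dicts, best first, with "conf" (0 to 1); they miss things now and then, are a little off and sometimes report something else, mostly with a low value. They report only what shows in the picture. A call takes as long as a camera call. They do not tell look-alikes from the thing itself.
- robot.find_in(thing, camera): "extent" ([centre column, centre row, width, height] in pixels, round what is visible of it).
The state is a dict: "time": time; "joint_positions": joint angles; "qvel": joint speeds; "joint_torque": joint torques, N m; "tool_pos": TCP position; "ee_rot": TCP orientation; "wrist_force": force on the tool from outside, world axes, zero at the start; "wrist_torque": the same for the moment, N m; "width": finger opening in m; "finger_force": force on a finger pad.
Only numpy, scipy, OpenCV 4.12 (cv2) and the standard library are available. Lean on these libraries where they do the work, as an engineer would, in place of code of your own. Each camera call takes 0.05 s, during which the arm holds its last target. There are 200 camera calls.

TASK

Put the book to press: with the fingertips, push the book in its two boards straight in under the platen of the press until its front edge is flush with the platen's front edge, then push one arm of the cross handle round with a finger, clockwise seen from above, until the platen bears down firmly on the book, and leave it pressed. Nothing is to be gripped or lifted, the handle and platen are not to be forced, and the things standing about are left where they are.

Things in the scene. Friction and masses are not known exactly. Their poses are not given: they have to be found in the camera images.
- press: Bench nipping press, grey cast frame, fixed to the table. Origin under the middle of its base; x points from its open front (which looks roughly to the robot) to its back, z up along the screw's axis. Base plate 250 (x) by 320 (y) mm, its top 30 mm above the table. Two uprights at y = +-137 mm, 46 (x) by 34 mm, inner faces 240 mm apart.
- crosshead (a point): Middle of the top of the crosshead that joins the uprights, on the screw's axis 195 mm above the table. The crosshead is 50 mm deep (x), 62 mm at its round boss in the middle, nowhere higher than 205 mm, and its underside is 122 mm above the table.
- platen: Steel pressing plate 150 (x) by 200 (y) by 14 mm under the crosshead, hung on the screw; only goes up and down. Origin in the middle of its underside, on the screw's axis, axes as the press. At the start its underside is 8 to 14 mm above the top of the book; it meets the book 64 mm above the table.
- platen_front (a point): Middle of the lower front edge of the platen, 75 mm before (-x) the platen's origin. The front edge of the book, when home, is straight below it.
- handle (a joint): Angle of the screw and its cross handle about the vertical axis, rad; grows clockwise seen from above, and then screw, platen and handle go down together, 4.8 mm a rad (30 mm a turn). Starts at 0 to 1.0 (0: platen 14 mm over the book); the platen meets the book at about 2.9 and is firm on it at 3.05 to 3.25; stop at 3.7. Stays where it is left.
- handle_end_left (a point): Centre of the black ball (diameter 30 mm) on one end of the cross handle, on the press's +y side at the start. The handle is one straight level steel bar, diameter 14 mm, ball centres 115 mm from the axis, with a hub of diameter 42 mm in the middle. Bar centre 250 mm above the table at joint value 0, 236 mm when closed; the hub's top is 22 mm above it.
- handle_end_right (a point): Centre of the ball on the other end, on the press's -y side at the start. At the start the bar is within 0.5 rad of the press's y axis. Pushing across the bar 90 mm from the axis takes 4 to 6 N to turn it freely (0.35 to 0.5 N m); on the book the push climbs, and 9 to 12 N there makes a firm nip.
- book: A5 book in blue cloth lying flat between two plywood boards, one loose block 150 (x) by 200 (y) by 34 mm, 0.4 to 0.75 kg; origin in the middle of its underside. It lies on the base plate between the uprights, axes as the press but up to 0.07 rad askew and 6 mm off sideways, and stands out 28 to 45 mm before the platen's front edge. When home its origin is on the screw's axis.
- thread: Wooden thread spool 32 mm wide, 40 mm high, loose, on the left (+y) front of the press's base plate; origin in the middle of its underside. Not part of the job: leave it.
- gluestick: Small white glue bottle 26 mm wide, 85 mm high, loose, on the right back corner of the base plate; origin in the middle of its underside. Not part of the job: leave it.
- bone: Bone folder, a flat white strip 150 by 22 by 5 mm, loose, on the table right of the press; origin in the middle of its underside. Not part of the job: leave it.
- paste: Clear paste jar 68 mm wide, 85 mm high, loose, on the table left of the press; origin in the middle of its underside. Not part of the job: leave it.
- tumbler: White tumbler 80 mm wide, 125 mm high, loose, on the table right of the press; origin in the middle of its underside. Not part of the job: leave it.
- tape: Roll of paper tape 90 mm wide, 24 mm high, lying flat, loose, on the table left of the press; origin in the middle of its underside. Not part of the job: leave it.
Things that resemble listed ones, but are neither listed nor needed, are in the scene too. What is shaped like the book but black or grey is not meant.

How it is judged:
On the way, in this order (a step that is already met when the one before it is completed fails the run):
1. the book is pushed home under the platen, its front edge flush with the platen's (x of book in the frame of press between -0.01 and 0.01 m and y of book in the frame of press between -0.018 and 0.018 m and angle between the x axis of book and the x axis of press, either way round below 0.12 rad and z of book in the frame of press below 0.036 m), for 0.2 s.
2. the platen bears firmly on the book (contact force between platen and book above 55 N), for 0.2 s.
At the end, for the whole second after the job is handed in: The book lies on the base plate under the platen, its centre within 10 mm of the screw axis front to back and 18 mm sideways, square to the press within 0.12 rad; the platen presses on it with more than 45 N (its weight alone: 37 N); handle and book at rest (all of step 1 and contact force between platen and book above 45 N and velocity of joint handle between -0.05 and 0.05 rad/s and linear speed of book below 0.02 m/s); the robot touches nothing.
It fails at once if the book is lifted or tipped (z of book in the frame of press above 0.042 m or angle between book's own z axis and vertical above 0.15 rad).
It fails at once if the handle or platen is gripped or forced (more than 36 N from the fingers) (contact force between the fingers and platen above 36 N).
It fails at once if something standing about is lifted or shoved away (more than 30 mm) (distance of any of thread, gluestick, bone, paste, tumbler, tape from where it was at the start of the episode above 0.03 m).
It also fails if it takes over 64 s, if anything falls off the work surface, if the arm or the gripper's body presses on something with over 40 N, if the wrist force passes 120 N, or if a joint passes its speed limit or range.

## Working session

There is one attempt and no reset: what is moved stays moved. The work goes in short steps, Python scripts to look and compute and a tool call to move; the robot and the scene stay as the last step left them, time stands still between calls to the robot, and variables do not carry over. Pictures are saved under pics/ and viewed, at most 10 in all, crops included, and the job is handed in when it is done.

Besides the shell and the picture viewer there is one more tool, called in YAML: its name, and indented under it one key for each argument. servo_tool: Moves the arm, as the interface text tells. Scaled input: -1 to 1 covers 0.1 m each way for a shift and pi/2 rad each way for a turn. Its arguments: {"type":"object","properties":{"plan":{"type":"array","items":{"type":"array","items":{"type":"number"}}}},"required":["plan"]}

```bash
mkdir -p pics
python3 - <<'E'
from bench import robot
import cv2
for n in("top","side"):
    im=robot.snapshot(n); cv2.imwrite(f"pics/{n}0.png",im[:,:,::-1])
    p=robot.camera_params(n)
    R=cv2.Rodrigues(p["rvec"])[0]; print(n,-R.T@p["tvec"].ravel(),R[2],p["camera_matrix"][0][0],p["distortion"])
    for t in("press","crosshead","platen","book","handle_end_left","handle_end_right","handle"):
        print(t,[(round(d["conf"],2),[round(float(x)) for x in d["extent"]]) for d in robot.find_in(t,n)][:3])
o=robot.get_obs();print(o["time"],o["tool_pos"],o["ee_rot"])
E
```

```text
top [0.42394134 0.04500985 1.3145631 ] [ 0.05260006 -0.01827722 -0.99844838] 432.59752134960405 [0.00879957 0.         0.         0.         0.        ]
press [(0.95, [309, 187, 120, 78]), (0.57, [355, 152, 13, 8])]
crosshead [(0.8, [311, 186, 118, 84])]
platen [(0.92, [312, 181, 103, 56])]
book [(0.8, [306, 215, 75, 15]), (0.69, [184, 292, 75, 86]), (0.62, [385, 295, 76, 57])]
handle_end_left [(0.68, [310, 174, 101, 36])]
handle_end_right [(0.89, [314, 173, 97, 42]), (0.37, [354, 151, 11, 10])]
handle [(0.76, [314, 176, 91, 38])]
side [0.22835199 0.72436443 0.61246495] [ 0.28339534 -0.81161964 -0.51084308] 385.16854255269357 [-0.04467007  0.          0.          0.          0.        ]
press [(0.72, [248, 217, 131, 147])]
crosshead [(0.83, [250, 214, 129, 152])]
platen [(0.68, [249, 196, 83, 121])]
book [(0.9, [274, 240, 63, 58]), (0.56, [347, 375, 145, 90]), (0.56, [376, 213, 49, 49])]
handle_end_left [(0.77, [244, 165, 70, 44])]
handle_end_right [(0.85, [243, 175, 78, 68])]
handle [(0.85, [245, 162, 76, 46])]
0.8 [ 0.23068166 -0.49931984  0.22255143] [3.14144297e+00 2.13939315e-05 4.32799326e-01]
```

View pics/top0.png

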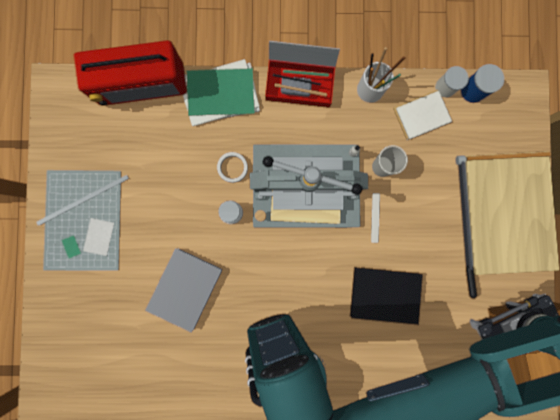

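View pics/side0.png

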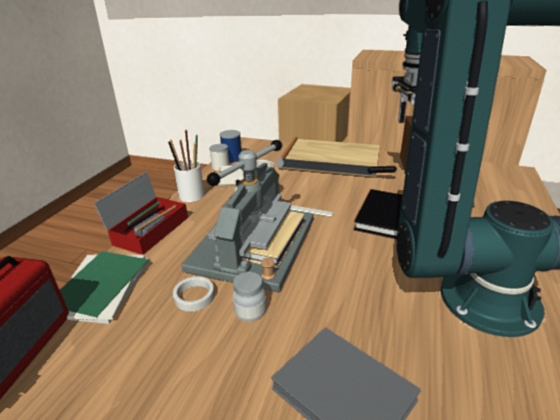

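Top: press at about (308,187), balls at (268,161) and (357,189), book front strip around (306,215), spool (260,216). Side: press at (248,215), balls at (213,179) and (277,146). I'll zoom in on both.

Run:
```python
import cv2
a=cv2.imread("pics/top0.png")[135:240,240:380]; cv2.imwrite("pics/c1.png",cv2.resize(a,None,fx=5.7,fy=5.7,interpolation=cv2.INTER_CUBIC))
a=cv2.imread("pics/side0.png")[130:295,175:345]; cv2.imwrite("pics/c2.png",cv2.resize(a,None,fx=3.6,fy=3.6,interpolation=cv2.INTER_CUBIC))
```

```text
(no output)
```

View pics/c1.png

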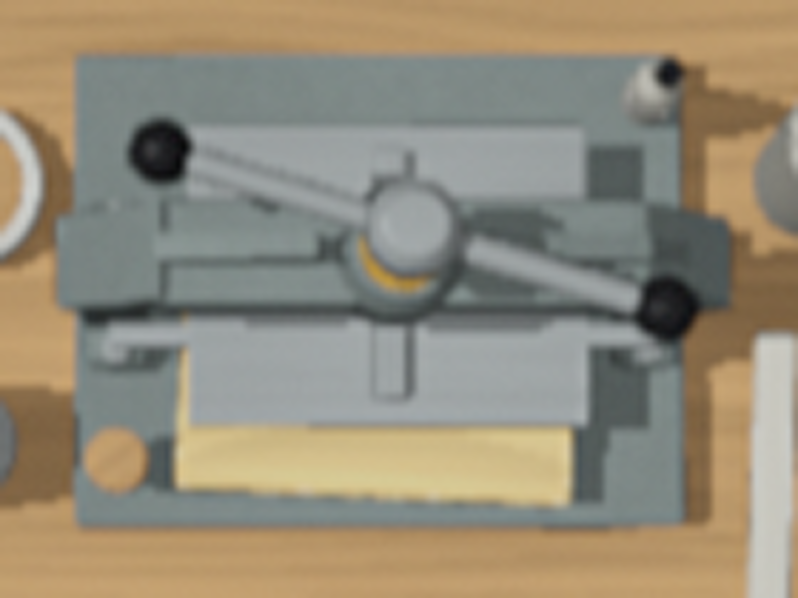

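View pics/c2.png

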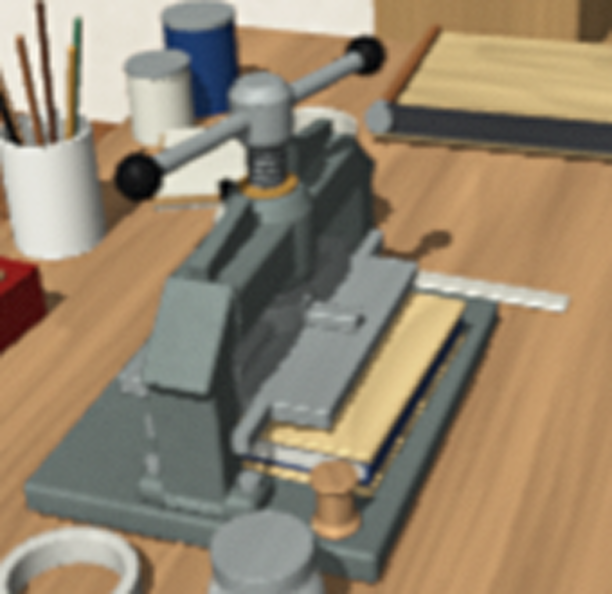

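```bash
cat > h.py <<'E'
from bench import robot
import cv2,numpy as np
def px(cam,u,v,z):
    p=robot.camera_params(cam);R=cv2.Rodrigues(np.array(p["rvec"]))[0];t=np.array(p["tvec"]).ravel()
    n=cv2.undistortPoints(np.array([[[u,v]]],float),np.array(p["camera_matrix"]),np.array(p["distortion"]))[0,0]
    d=R.T@np.array([n[0],n[1],1]);c=-R.T@t
    return c+d*(z-c[2])/d[2]
c1=lambda U,V,z:px("top",240+(U+.5)/5.7-.5,135+(V+.5)/5.7-.5,z)
c2=lambda U,V,z:px("side",175+(U+.5)/3.6-.5,130+(V+.5)/3.6-.5,z)
E
python3 - <<'E'
from h import *
np.set_printoptions(precision=4,suppress=True)
B=np.array([c1(*q,.03) for q in[(77,57),(681,57),(683,524),(77,526)]]);c=B.mean(0)
print("base",B[:,:2],"c",c)
yv=B[0]-B[1]+B[3]-B[2];xv=B[0]-B[3]+B[1]-B[2]
print("yaw",np.arctan2(-yv[0],yv[1]),np.arctan2(xv[1],xv[0]),np.linalg.norm(xv)/2,np.linalg.norm(yv)/2)
th=np.arctan2(-yv[0],yv[1]);R=np.array([[np.cos(th),np.sin(th),0],[-np.sin(th),np.cos(th),0],[0,0,1]])
L=lambda p:R@(p-c)
for n,q in dict(platL=(190,424,.09),platR=(588,423,.09),bookL=(175,488,.064),bookR=(570,506,.064),ballL=(160,152,.248),ballR=(667,307,.248),hub=(411,227,.27),spool=(117,460,.07)).items(): print(n,L(c1(*q))[:2],c1(*q)[:2])
for n,q in dict(ballL=(138,176,.248),ballR=(366,55,.248),spool=(335,472,.07),baseL=(28,496,.03),baseF=(377,580,.03),baseR=(497,318,.03)).items(): print("side",n,L(c2(*q))[:2],c2(*q)[:2])
E
```

```text
base [[ 0.696   0.1196]
 [ 0.6988 -0.1986]
 [ 0.4525 -0.1987]
 [ 0.4498  0.1175]] c [ 0.5743 -0.0401  0.03  ]
yaw 0.008621526892521922 0.00453338419999498 0.2462953079761761 0.31724791635366323
platL [-0.0739  0.0991] [0.4996 0.0584]
platR [-0.0739 -0.0993] [ 0.5013 -0.14  ]
bookL [-0.1047  0.1071] [0.4686 0.0661]
bookR [-0.1145 -0.0936] [ 0.4606 -0.1347]
ballL [0.0351 0.1103] [0.6084 0.0705]
ballR [-0.0331 -0.1104] [ 0.5421 -0.1508]
hub [-0.001   0.0028] [ 0.5732 -0.0373]
spool [-0.0907  0.1362] [0.4824 0.0954]
side ballL [0.036  0.1111] [0.6093 0.0714]
side ballR [-0.0339 -0.1071] [ 0.5413 -0.1474]
side spool [-0.089   0.1337] [0.4841 0.0928]
side baseL [0.1156 0.1683] [0.6884 0.1292]
side baseF [-0.1299  0.1776] [0.4429 0.1364]
side baseR [-0.128  -0.1294] [ 0.4474 -0.1706]
```

servo_tool:
  plan:
    - [0.3, -0.33, 0, 0, 0, 0.07, 94]
    - [0.6, -0.66, 0, 0, 0, 0.14, 94]
    - [0.93, -1, 0, 0, 0, 0.2, 94]
    - [0.93, -1, 0, 0, 0, 0.271, 94]
    - [0.93, -1, 0, 0, 0, 0.271, 94]

```text
time: 1.22
tool_pos: [0.2741, -0.3672, 0.2232]
ee_rot: [3.141, -0.001, 0.009]
wrist_force: [-0.7, 0.1, 0.2]
width: 0.0939
finger_force: 0.0
```

servo_tool:
  plan:
    - [0.1, -0.33, 0, 0, 0, 0, 94]
    - [0.2, -0.66, 0, 0, 0, 0, 94]
    - [0.3, -1, 0, 0, 0, 0, 94]
    - [0.3, -1, 0, 0, 0, 0, 94]

```text
time: 1.55
tool_pos: [0.3035, -0.2662, 0.223]
ee_rot: [-3.141, -0.002, 0.015]
wrist_force: [-0.4, 0.6, -0.7]
width: 0.0941
finger_force: 0.0
```

servo_tool:
  plan:
    - [0.1, -0.33, 0, 0, 0, 0, 94]
    - [0.2, -0.66, 0, 0, 0, 0, 94]
    - [0.3, -1, 0, 0, 0, 0, 94]
    - [0.3, -1, 0, 0, 0, 0, 94]

```text
time: 1.88
tool_pos: [0.3331, -0.166, 0.223]
ee_rot: [-3.14, -0.002, 0.016]
wrist_force: [-0.8, 0.3, 0.2]
width: 0.0941
finger_force: 0.0
```

servo_tool:
  plan:
    - [0.1, -0.33, 0, 0, 0, 0, 94]
    - [0.2, -0.66, 0, 0, 0, 0, 94]
    - [0.3, -1, 0, 0, 0, 0, 94]
    - [0.3, -1, 0, 0, 0, 0, 94]

```text
time: 2.22
tool_pos: [0.3625, -0.0656, 0.2227]
ee_rot: [-3.14, -0.001, 0.017]
wrist_force: [-0.4, -0.4, -0.1]
width: 0.0939
finger_force: 0.0
```

servo_tool:
  plan:
    - [0.15, -0.1, 0.3, 0, 0.04, 0.006, 94]
    - [0.3, -0.2, 0.6, 0, 0.08, 0.006, 94]
    - [0.5, -0.28, 0.95, 0, 0.127, 0.006, 94]
    - [0.5, -0.28, 1, 0, 0.127, 0.006, 94]
    - [0.5, -0.28, 1, 0, 0.127, 0.006, 94]

```text
time: 2.63
tool_pos: [0.4082, -0.0413, 0.1191]
ee_rot: [-3.14, -0.191, -0.002]
wrist_force: [-0.2, -0.1, 0.5]
width: 0.0941
finger_force: 0.0
```

servo_tool:
  plan:
    - [0, 0, 0.25, 0, 0, 0, 94]
    - [0, 0, 0.5, 0, 0, 0, 94]
    - [0.09, 0, 0.65, 0, 0, 0, 94]
    - [0.09, 0, 0.65, 0, 0, 0, 94]
    - [0.09, 0, 0.65, 0, 0, 0, 94]

```text
time: 3.05
tool_pos: [0.4343, -0.0423, 0.0629]
ee_rot: [3.141, -0.201, -0.003]
wrist_force: [0.0, 0.1, 0.6]
width: 0.0938
finger_force: 0.0
```

servo_tool:
  plan:
    - [0.04, -0.01, 0.008, 0, 0, -0.006, 94]
    - [0.08, -0.02, 0.016, 0, 0, -0.006, 94]
    - [0.12, -0.03, 0.024, 0, 0, -0.006, 94]
    - [0.16, -0.03, 0.032, 0, 0, -0.006, 94]
    - [0.2, -0.03, 0.04, 0, 0, -0.006, 94]
    - [0.24, -0.03, 0.048, 0, 0, -0.006, 94]
    - [0.28, -0.03, 0.056, 0, 0, -0.006, 94]
    - [0.32, -0.03, 0.064, 0, 0, -0.006, 94]
    - [0.36, -0.03, 0.072, 0, 0, -0.006, 94]
    - [0.4, -0.03, 0.08, 0, 0, -0.006, 94]
    - [0.44, -0.03, 0.088, 0, 0, -0.006, 94]
    - [0.44, -0.03, 0.088, 0, 0, -0.006, 94]

```text
time: 4.05
tool_pos: [0.4767, -0.0376, 0.0604]
ee_rot: [3.14, -0.197, 0.008]
wrist_force: [-3.5, -0.6, 2.1]
width: 0.0939
finger_force: 1.9
```

Run:
```python
from h import *
t=robot.snapshot("top")[135:240,240:380];s=robot.snapshot("side")[150:300,190:345]
f=lambda a,k:cv2.resize(a[:,:,::-1],None,fx=k,fy=k,interpolation=cv2.INTER_CUBIC)
a,b=f(t,2.85),f(s,2.85);h=max(len(a),len(b))
p=lambda q:cv2.copyMakeBorder(q,0,h-len(q),0,0,0)
cv2.imwrite("pics/d.png",np.hstack([p(a),p(b)[:,:400]]))
```

```text
(no output)
```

View pics/d.png

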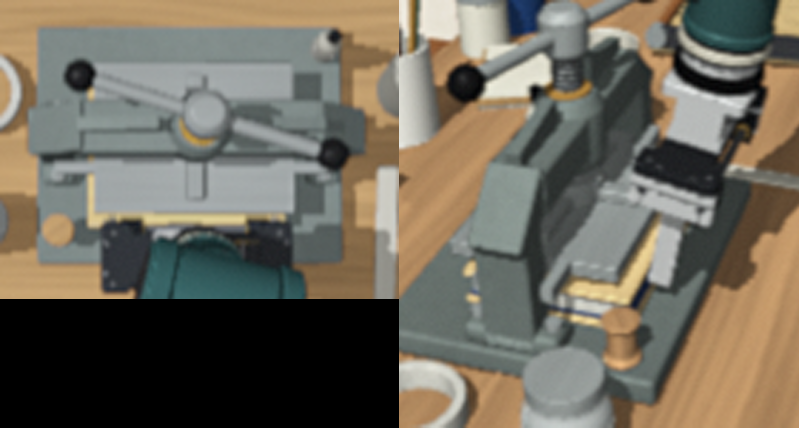

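The book's front edge is at about row 226 of the left picture and the platen's at 212, so about 11 mm remain. The fingers are clear of everything else.

servo_tool:
  plan:
    - [0.03, 0, 0.005, 0, 0, 0, 94]
    - [0.06, 0, 0.01, 0, 0, 0, 94]
    - [0.09, 0, 0.015, 0, 0, 0, 94]
    - [0.115, 0, 0.02, 0, 0, 0, 94]
    - [0.115, 0, 0.02, 0, 0, 0, 94]
    - [0.115, 0, 0.02, 0, 0, 0, 94]

```text
time: 4.65
tool_pos: [0.4887, -0.0374, 0.0605]
ee_rot: [3.141, -0.198, 0.007]
wrist_force: [-3.7, 0.5, 0.3]
width: 0.0939
finger_force: 1.5
```

servo_tool:
  plan:
    - [0, 0, 0, 0, 0, 0, 94]
    - [-0.1, 0, -0.02, 0, 0, 0, 94]
    - [-0.35, 0, -0.07, 0, 0, 0, 94]
    - [-0.7, 0, -0.14, 0, 0, 0, 94]
    - [-1, 0, -0.2, 0, 0, 0, 94]
    - [-1, 0, -0.2, 0, 0, 0, 94]

```text
time: 5.15
tool_pos: [0.3829, -0.0376, 0.0595]
ee_rot: [3.141, -0.198, 0.007]
wrist_force: [0.2, 0.6, -0.9]
width: 0.0941
finger_force: 0.0
```

Run:
```python
from h import *
t=robot.snapshot("top")[135:240,240:380];s=robot.snapshot("side")[150:300,190:345]
f=lambda a,k:cv2.resize(a[:,:,::-1],None,fx=k,fy=k,interpolation=cv2.INTER_CUBIC)
a,b=f(t,2.85),f(s,2.85);h=max(len(a),len(b))
p=lambda q:cv2.copyMakeBorder(q,0,h-len(q),0,0,0)
cv2.imwrite("pics/e.png",np.hstack([p(a),p(b)[:,:400]]))
```

```text
(no output)
```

View pics/e.png

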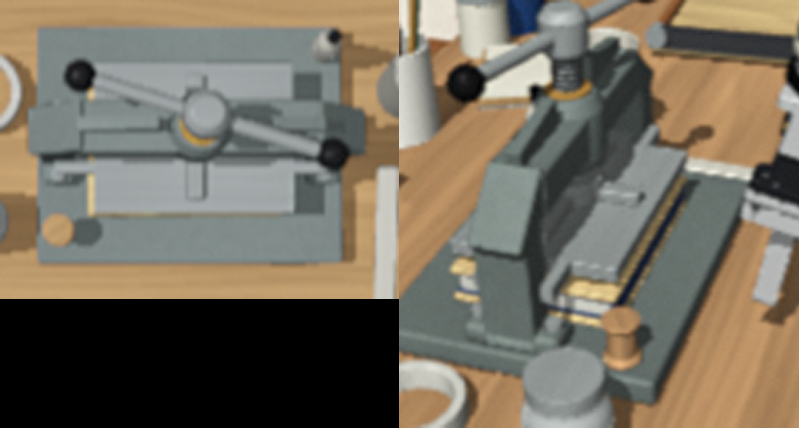

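Book home: its edge sits about 1 px below the platen's (rows 213–215), as parallax predicts, and it is square. Now raise, close the fingers and move to behind the right arm of the handle.

servo_tool:
  plan:
    - [0.07, 0, -0.35, 0, -0.03, 0, 0]
    - [0.14, 0, -0.7, 0, -0.08, 0, 0]
    - [0.2, 0, -1, 0, -0.126, 0, 0]
    - [0.2, 0, -1, 0, -0.126, 0, 0]
    - [0.2, 0, -1, 0, -0.126, 0, 0]

```text
time: 5.67
tool_pos: [0.3905, -0.0386, 0.1651]
ee_rot: [3.139, -0.008, 0.008]
wrist_force: [-1.0, 0.1, -0.3]
width: 0.0637
finger_force: 0.0
```

servo_tool:
  plan:
    - [0, 0.3, -0.35, 0, 0, 0, 0]
    - [0, 0.6, -0.7, 0, 0, 0, 0]
    - [0, 0.89, -1, 0, 0, 0, 0]
    - [0, 0.89, -1, 0, 0, 0, 0]

```text
time: 6.0
tool_pos: [0.389, -0.1307, 0.2661]
ee_rot: [3.136, -0.008, 0.004]
wrist_force: [0.7, 0.5, 0.5]
width: 0.0378
finger_force: 0.0
```

servo_tool:
  plan:
    - [0, 0, -0.22, 0, 0, 0, 0]
    - [0, 0, -0.45, 0, 0, 0, 0]
    - [0.33, 0, -0.45, 0, 0, 0, 0]
    - [0.66, 0, -0.45, 0, 0, 0, 0]
    - [1, 0, -0.45, 0, 0, 0, 0]
    - [1, 0, -0.45, 0, 0, 0, 0]

```text
time: 6.5
tool_pos: [0.4912, -0.1257, 0.3024]
ee_rot: [-3.139, 0.003, 0.009]
wrist_force: [-0.9, 0.5, -1.9]
width: 0.0004
finger_force: 0.0
```

servo_tool:
  plan:
    - [0.33, 0, 0, 0, 0, 0, 0]
    - [0.66, 0, 0, 0, 0, 0, 0]
    - [0.95, 0, 0, 0, 0, 0, 0]
    - [0.95, 0, 0, 0, 0, 0, 0]
    - [0.95, 0, 0.2, 0, 0, 0, 0]
    - [0.95, 0, 0.45, 0, 0, 0, 0]
    - [0.95, 0, 0.69, 0, 0, 0, 0]
    - [0.95, 0, 0.69, 0, 0, 0, 0]
    - [0.95, 0, 0.69, 0, 0, 0, 0]

```text
time: 7.25
tool_pos: [0.5806, -0.1251, 0.2365]
ee_rot: [-3.141, 0.004, 0.007]
wrist_force: [0.1, -0.3, 0.6]
width: 0.0005
finger_force: 0.0
```

Run:
```python
from h import *
t=robot.snapshot("top")[135:240,240:380];s=robot.snapshot("side")[120:270,190:330]
f=lambda a,k:cv2.resize(a[:,:,::-1],None,fx=k,fy=k,interpolation=cv2.INTER_CUBIC)
a,b=f(t,2.85),f(s,2.85);h=max(len(a),len(b))
p=lambda q:cv2.copyMakeBorder(q,0,h-len(q),0,0,0)
cv2.imwrite("pics/f.png",np.hstack([p(a),p(b)]))
```

```text
(no output)
```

View pics/f.png

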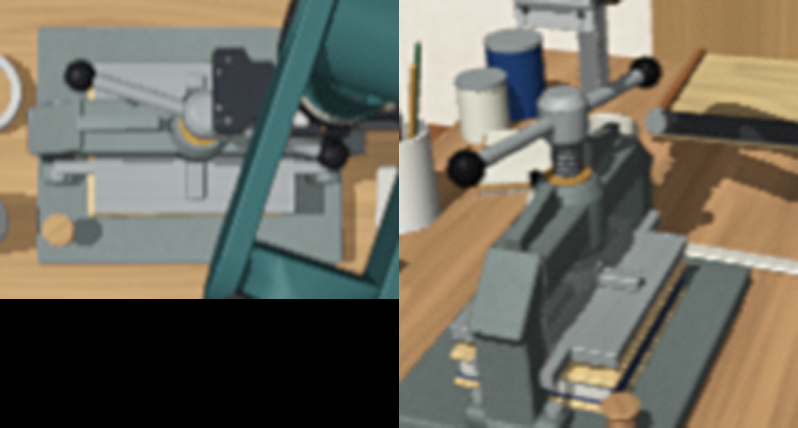

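The closed fingers are behind the right arm, clear of bar, ball (332,153) and hub. Now I'll compute the arc.

```bash
cat > arc.py <<'E'
import sys
from h import *
# arc.py d_start d_end : rows (tool axes, 0.1 m units) from the measured pose
d0,d1=map(float,sys.argv[1:3]); o=robot.get_obs(); P=np.array(o["tool_pos"]); yaw=o["ee_rot"][2]
def centre(d,r=.08):
    b=-1.863-d+.0075; u=np.array([np.cos(b),np.sin(b)]); n=np.array([-u[1],u[0]])
    h=.008*abs(n[0])+.0125*abs(n[1])
    return np.array([.5745,-.0395])+r*u+(.007+h)*n
for d in np.linspace(d0,d1,12):
    w=centre(d)-P[:2]
    print(round(d,2),[round(x/.1,3) for x in(np.cos(yaw)*w[0]+np.sin(yaw)*w[1], np.sin(yaw)*w[0]-np.cos(yaw)*w[1])])
print(P,o["wrist_force"],o["time"])
E
python3 arc.py -0.2 0.7
```

```text
-0.2 [np.float64(0.013), np.float64(-0.052)]
-0.12 [np.float64(-0.044), np.float64(-0.046)]
-0.04 [np.float64(-0.103), np.float64(-0.044)]
0.05 [np.float64(-0.162), np.float64(-0.046)]
0.13 [np.float64(-0.222), np.float64(-0.053)]
0.21 [np.float64(-0.282), np.float64(-0.065)]
0.29 [np.float64(-0.342), np.float64(-0.082)]
0.37 [np.float64(-0.401), np.float64(-0.104)]
0.45 [np.float64(-0.46), np.float64(-0.131)]
0.54 [np.float64(-0.516), np.float64(-0.163)]
0.62 [np.float64(-0.571), np.float64(-0.2)]
0.7 [np.float64(-0.623), np.float64(-0.242)]
[ 0.58241501 -0.12572978  0.24049759] [ 0.41210571 -0.73443969  0.14457497] 7.35
```

servo_tool:
  plan:
    - [0, -0.05, 0.1, 0, 0, 0, 0]
    - [-0.05, -0.05, 0.1, 0, 0, 0, 0]
    - [-0.1, -0.05, 0.1, 0, 0, 0, 0]
    - [-0.16, -0.05, 0.1, 0, 0, 0, 0]
    - [-0.22, -0.053, 0.1, 0, 0, 0, 0]
    - [-0.28, -0.065, 0.1, 0, 0, 0, 0]
    - [-0.34, -0.08, 0.1, 0, 0, 0, 0]
    - [-0.4, -0.105, 0.1, 0, 0, 0, 0]
    - [-0.46, -0.13, 0.1, 0, 0, 0, 0]
    - [-0.515, -0.16, 0.1, 0, 0, 0, 0]
    - [-0.57, -0.2, 0.1, 0, 0, 0, 0]
    - [-0.62, -0.24, 0.1, 0, 0, 0, 0]

```text
time: 8.35
tool_pos: [0.522, -0.1031, 0.2299]
ee_rot: [3.138, -0.009, 0.006]
wrist_force: [6.3, -2.9, -1.7]
width: 0.0004
finger_force: 2.9
```

```bash
python3 arc.py 0.78 1.5
```

```text
0.78 [np.float64(-0.069), np.float64(-0.058)]
0.85 [np.float64(-0.106), np.float64(-0.099)]
0.91 [np.float64(-0.14), np.float64(-0.144)]
0.98 [np.float64(-0.171), np.float64(-0.19)]
1.04 [np.float64(-0.199), np.float64(-0.24)]
1.11 [np.float64(-0.224), np.float64(-0.292)]
1.17 [np.float64(-0.245), np.float64(-0.346)]
1.24 [np.float64(-0.262), np.float64(-0.401)]
1.3 [np.float64(-0.276), np.float64(-0.456)]
1.37 [np.float64(-0.286), np.float64(-0.504)]
1.43 [np.float64(-0.294), np.float64(-0.553)]
1.5 [np.float64(-0.298), np.float64(-0.604)]
[ 0.52204528 -0.10314647  0.22988242] [ 6.29185245 -2.93754682 -1.68996592] 8.35
```

servo_tool:
  plan:
    - [-0.05, -0.04, 0, 0, 0, 0, 0]
    - [-0.1, -0.09, 0, 0, 0, 0, 0]
    - [-0.14, -0.14, 0, 0, 0, 0, 0]
    - [-0.17, -0.19, 0, 0, 0, 0, 0]
    - [-0.2, -0.24, 0, 0, 0, 0, 0]
    - [-0.225, -0.29, 0, 0, 0, 0, 0]
    - [-0.245, -0.345, 0, 0, 0, 0, 0]
    - [-0.262, -0.4, 0, 0, 0, 0, 0]
    - [-0.276, -0.455, 0, 0, 0, 0, 0]
    - [-0.286, -0.505, 0, 0, 0, 0, 0]
    - [-0.294, -0.555, 0, 0, 0, 0, 0]
    - [-0.298, -0.605, 0, 0, 0, 0, 0]

```text
time: 9.35
tool_pos: [0.4906, -0.0444, 0.2295]
ee_rot: [3.135, -0.005, 0.005]
wrist_force: [3.0, -6.3, -3.3]
width: 0.0006
finger_force: 2.8
```

```bash
python3 arc.py 1.55 2.1
```

```text
1.55 [np.float64(0.012), np.float64(-0.053)]
1.6 [np.float64(0.013), np.float64(-0.092)]
1.65 [np.float64(0.016), np.float64(-0.132)]
1.7 [np.float64(0.021), np.float64(-0.172)]
1.75 [np.float64(0.028), np.float64(-0.212)]
1.8 [np.float64(0.037), np.float64(-0.252)]
1.85 [np.float64(0.048), np.float64(-0.291)]
1.9 [np.float64(0.061), np.float64(-0.331)]
1.95 [np.float64(0.077), np.float64(-0.37)]
2.0 [np.float64(0.095), np.float64(-0.408)]
2.05 [np.float64(0.115), np.float64(-0.446)]
2.1 [np.float64(0.137), np.float64(-0.483)]
[ 0.49055675 -0.04436768  0.22953586] [ 3.00216568 -6.34886008 -3.33382911] 9.35
```

servo_tool:
  plan:
    - [0.01, -0.05, 0, 0, 0, 0, 0]
    - [0.013, -0.09, 0, 0, 0, 0, 0]
    - [0.016, -0.13, 0, 0, 0, 0, 0]
    - [0.02, -0.17, 0, 0, 0, 0, 0]
    - [0.028, -0.21, 0, 0, 0, 0, 0]
    - [0.037, -0.25, 0, 0, 0, 0, 0]
    - [0.048, -0.29, 0, 0, 0, 0, 0]
    - [0.06, -0.33, 0, 0, 0, 0, 0]
    - [0.077, -0.37, 0, 0, 0, 0, 0]
    - [0.095, -0.41, 0, 0, 0, 0, 0]
    - [0.115, -0.446, 0, 0, 0, 0, 0]
    - [0.137, -0.483, 0, 0, 0, 0, 0]

```text
time: 10.35
tool_pos: [0.5025, 0.0041, 0.2289]
ee_rot: [3.135, -0.0, 0.005]
wrist_force: [-0.7, -6.6, -1.1]
width: 0.0005
finger_force: 2.4
```

```bash
python3 arc.py 2.13 2.6
```

```text
2.13 [np.float64(0.03), np.float64(-0.02)]
2.17 [np.float64(0.051), np.float64(-0.05)]
2.22 [np.float64(0.074), np.float64(-0.079)]
2.26 [np.float64(0.099), np.float64(-0.108)]
2.3 [np.float64(0.125), np.float64(-0.135)]
2.34 [np.float64(0.153), np.float64(-0.161)]
2.39 [np.float64(0.182), np.float64(-0.186)]
2.43 [np.float64(0.212), np.float64(-0.21)]
2.47 [np.float64(0.244), np.float64(-0.232)]
2.51 [np.float64(0.276), np.float64(-0.253)]
2.56 [np.float64(0.31), np.float64(-0.273)]
2.6 [np.float64(0.345), np.float64(-0.29)]
[0.50248888 0.00412518 0.22890299] [-0.74770908 -6.56522486 -1.13755333] 10.35
```

servo_tool:
  plan:
    - [0.02, -0.01, 0, 0, 0, 0, 0]
    - [0.03, -0.02, 0, 0, 0, 0, 0]
    - [0.04, -0.035, 0, 0, 0, 0, 0]
    - [0.05, -0.05, 0, 0, 0, 0, 0]
    - [0.063, -0.065, 0, 0, 0, 0, 0]
    - [0.074, -0.079, 0, 0, 0, 0, 0]
    - [0.074, -0.079, 0, 0, 0, 0, 0]

```text
time: 10.93
tool_pos: [0.5072, 0.0093, 0.2286]
ee_rot: [3.13, 0.007, 0.002]
wrist_force: [-10.4, -14.6, 0.2]
width: 0.0006
finger_force: 8.8
```

servo_tool:
  plan:
    - [0, 0, 0, 0, 0, 0, 0]
    - [0, 0, 0, 0, 0, 0, 0]
    - [0, 0, 0, 0, 0, 0, 0]
    - [0, 0, 0, 0, 0, 0, 0]

```text
time: 11.27
tool_pos: [0.5072, 0.0093, 0.2286]
ee_rot: [3.13, 0.007, 0.002]
wrist_force: [-10.2, -14.9, 0.9]
width: 0.0005
finger_force: 8.6
```

Run:
```python
from h import *
t=robot.snapshot("top")[135:240,240:380];s=robot.snapshot("side")[120:270,190:330]
f=lambda a,k:cv2.resize(a[:,:,::-1],None,fx=k,fy=k,interpolation=cv2.INTER_CUBIC)
a,b=f(t,2.85),f(s,2.85);h=max(len(a),len(b))
p=lambda q:cv2.copyMakeBorder(q,0,h-len(q),0,0,0)
cv2.imwrite("pics/g.png",np.hstack([p(a),p(b)]))
```

```text
(no output)
```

View pics/g.png

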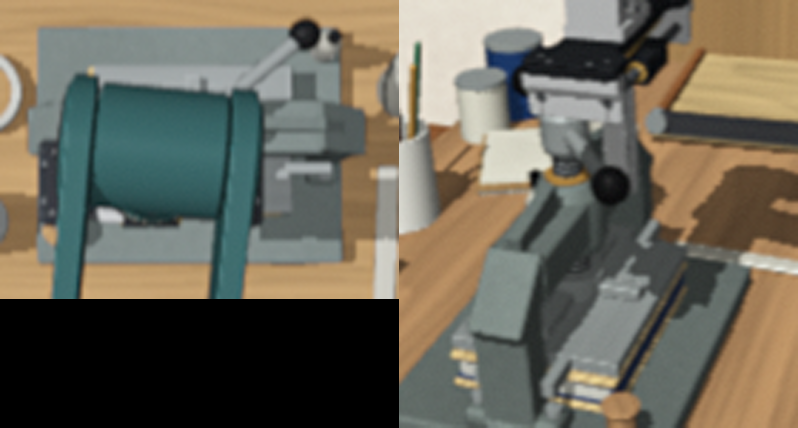

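Side view: the platen is now down on the book with no gap left. Top: the far ball is at (304,34), which is about 2.14 rad of turn. I'll nudge a little more for margin, then withdraw.

servo_tool:
  plan:
    - [0.01, -0.008, 0, 0, 0, 0, 0]
    - [0.018, -0.015, 0, 0, 0, 0, 0]
    - [0.018, -0.015, 0, 0, 0, 0, 0]
    - [0.018, -0.015, 0, 0, 0, 0, 0]
    - [0.018, -0.015, 0, 0, 0, 0, 0]

```text
time: 11.78
tool_pos: [0.5076, 0.0096, 0.2286]
ee_rot: [3.128, 0.01, 0.001]
wrist_force: [-13.6, -16.4, 1.9]
width: 0.0002
finger_force: 11.0
```

servo_tool:
  plan:
    - [-0.03, 0.03, 0, 0, 0, 0, 0]
    - [-0.1, 0.1, 0, 0, 0, 0, 0]
    - [-0.25, 0.2, 0, 0, 0, 0, 0]
    - [-0.5, 0.3, 0, 0, 0, 0, 0]
    - [-0.8, 0.3, -0.1, 0, 0, 0, 0]
    - [-1, 0.3, -0.3, 0, 0, 0, 0]
    - [-1, 0.3, -0.3, 0, 0, 0, 0]

```text
time: 12.37
tool_pos: [0.412, -0.0142, 0.2636]
ee_rot: [3.141, -0.011, 0.007]
wrist_force: [0.8, -0.6, 0.9]
width: 0.0006
finger_force: 0.0
```

servo_tool:
  plan:
    - [-0.3, 0, 0, 0, 0, 0, 0]
    - [-0.6, 0, 0, 0, 0, 0, 0]
    - [-0.6, 0, 0, 0, 0, 0, 0]

```text
time: 12.62
tool_pos: [0.3506, -0.0143, 0.2593]
ee_rot: [3.141, -0.004, 0.008]
wrist_force: [0.5, -0.6, -0.5]
width: 0.0004
finger_force: 0.0
```

Run:
```python
from h import *
t=robot.snapshot("top")[135:240,240:380];s=robot.snapshot("side")[120:270,190:330]
f=lambda a,k:cv2.resize(a[:,:,::-1],None,fx=k,fy=k,interpolation=cv2.INTER_CUBIC)
a,b=f(t,2.85),f(s,2.85);h=max(len(a),len(b))
p=lambda q:cv2.copyMakeBorder(q,0,h-len(q),0,0,0)
cv2.imwrite("pics/h.png",np.hstack([p(a),p(b)]))
```

```text
(no output)
```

View pics/h.png

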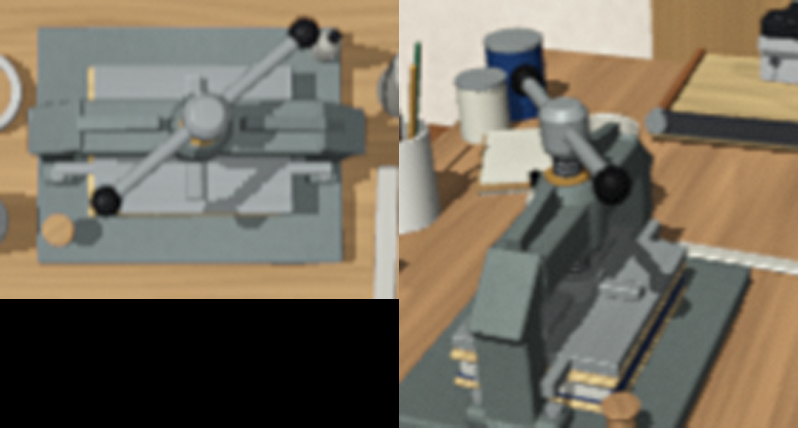

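The platen lies on the book, the handle stays at its turned position with balls at (304,33) and (106,201), and the book is flush. The last push stayed static at about 21 N, above the 9–12 N needed for a firm nip. I'm handing in.

```bash
python3 -c "
from bench import robot
print(robot.close_job())"
```

```text
the job is handed in; nothing more can be done
None
```

I pushed the book home flush under the platen, screwed the platen down on it and left it pressed, then handed the job in; no verdict came back, and how firmly it presses I judged only from the final push on the handle (about 21 N, handle not moving).

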